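# Hook the plinth drawer out from under the cupboard

### The job

The spice drawer in the plinth of the turquoise cupboard has gone right back under the ledge: take the hooked rod from the bamboo tray, feel under the ledge for the iron eye on the drawer's front, catch it with the hook and draw the drawer out gently until you feel it come up firmly against its stop, without ever knocking, jamming the drawer sideways or yanking on the stop. Then unhook, and lay (do not drop) the rod back flat inside the tray, leaving the drawer out. Work on the cupboard and drawer with the rod only, never with the gripper, and leave everything else where it stands.

Things in the scene. Friction and masses are not known exactly. Their poses are not given: they have to be found in the camera images.
- cupboard: Turquoise wooden cupboard, fixed on the counter, 420 wide, 340 deep, 432 high, with sliding doors. Origin on the counter, below the middle of the front edge of its ledge. x points level from the front in under the ledge (the drawer opens along -x), y along the front, z up. Below the ledge the plinth stands back 80 mm; that space is open and empty but for the eye.
- ledge (a point): Middle of the lower front edge of the cupboard's ledge, 108 mm above the counter. The ledge is 18 mm thick and runs 210 mm to each side; the doors stand 64 mm behind its edge. Axes as the cupboard's. More than 40 N of the rod on cupboard, drawer or eye is knocking or yanking.
- drawer: The drawer; origin below the middle of its front board, at the counter's level; axes as the cupboard's. The front is a flat upright board, y -128 to 128 mm, z 10 to 102; it starts 50 to 125 mm behind the ledge's edge. It has 7 mm of side play either way: pushed sideways with 5 N or more it shifts, and over 5 mm it jams in its opening, which must not happen.
- plinth (a point): Middle of the opening in the plinth's face (270 mm wide), 80 mm behind the ledge's edge, 52 above the counter. The drawer slides out of it along the cupboard's -x with about 3 N and stays where left. Its firm stop comes with the front 103 to 157 mm out of the plinth's face, where exactly is not known: feel for it. It is firmly on the stop when held there a moment (0.2 s) with about 20 N of pull.
- eye_level (a point): Point 24 mm before the middle of the drawer's front, moving with it. The iron eye's centre is level with it and as far from the board, but NOT there: up to 44 mm to either side, unseen and unmeasured; feel for it. The eye: a ring of 6 mm wire, 28 mm inside, 40 outside, upright, square to the board, its hole looked through along y (the hook's arm enters sideways); 7 mm stem, flat 26 mm rosette.
- rod: Hooked rod, 273 mm long, 110 g, flat in the tray: wooden handle 130 long, 26 wide (y), 22 high (z), to be gripped by its flat sides, then a 6 mm steel shank with a hook in the same plane. Origin: middle of the handle's underside at its front end. x runs along the shank to the hook, y to the side the hook's arm points. Handle from x -130 to 0; axis of handle and shank at z = 11. Balances at about x = -15.
- hook (a point): Middle of the hook's arm, on the wire's centre line, at (140, 16, 11) mm in the rod's frame. The arm crosses along y: its back is at x = 143; it bends out of the shank at y = 3 to 10 and its tip ends at y = 32, leaning back 2 mm. Pushed sideways there with more than about 8 N, the rod twists in the gripper.
- butt (a point): Middle of the rear end of the rod's handle, at (-130, 0, 11) mm in the rod's frame.
- tray: Bamboo tray, fixed on the counter, 360 (x) by 240 (y) outside, rim 26 high, walls 9 thick, floor 9 thick, open on top. Origin: middle of its underside, x along its length. The rod lies in its -y half, the slotted spoon in its +y half.
- spoon: Steel slotted spoon lying in the tray, 258 long, 4 thick, round slotted head of diameter 60 at x = 88; origin at the underside near its middle. Not to be moved.
- tiffin: Three-tier steel tiffin with a wire handle, diameter 113, 198 high, on the counter; origin at the middle of its foot. Not to be moved.
- jar: Closed green ceramic jar with a knobbed lid, diameter 104, 146 high; origin at the middle of its foot. Not to be moved.
- clear_box: Transparent plastic box with a clear lid and white side clips, 136 x 96 x 72; origin at the middle of its foot. Not to be moved.
- katori: Small shallow steel bowl, diameter 84, 28 high; origin at the middle of its foot. Not to be moved.
- lid: Round steel pot lid lying on the counter, diameter 92, 26 high with its knob; origin at the middle of its underside. Not to be moved.

How it is judged:
On the way, in this order (a step that is already met when the one before it is completed fails the run):
1. the hooked rod is taken up out of the tray (z of rod in the frame of tray above 0.035 m and contact force between the fingers and rod above 1 N), for 0.2 s.
2. the drawer is drawn out with the rod until it is held firmly against its stop (at rest under more than 15 N) (x of drawer in the frame of cupboard below -0.015 m and linear speed of drawer below 0.01 m/s and contact force between rod and cupboard above 15 N), for 0.15 s.
At the end, for the whole second after the job is handed in: The drawer has been drawn out until it bore on its stop and is left out, its front at least 5 mm proud of the ledge; the rod lies at rest, flat and wholly inside the tray, released; everything else is where it was (x of drawer in the frame of cupboard below -0.005 m and x of hook in the frame of tray between -0.175 and 0.175 m and y of hook in the frame of tray between -0.115 and 0.115 m and x of butt in the frame of tray between -0.175 and 0.175 m and y of butt in the frame of tray between -0.115 and 0.115 m and x of rod in the frame of tray between -0.175 and 0.175 m and y of rod in the frame of tray between -0.115 and 0.115 m and z of each of hook, butt in the frame of tray below 0.028 m and linear speed of rod below 0.02 m/s and contact force between rod and cupboard below 0.1 N); the robot touches nothing.
It fails at once if the rod bears on the cupboard, drawer or eye with more than 40 N (knocking or yanking) (contact force between rod and cupboard above 40 N).
It fails at once if the drawer is jammed sideways in its opening (over 5 mm off its middle) (y of drawer in the frame of cupboard above 0.005 m or y of drawer in the frame of cupboard below -0.005 m).
It fails at once if the gripper or arm touches the cupboard, drawer or eye (contact force between any of the fingers, the arm and cupboard above 1 N).
It fails at once if the rod is dropped (it falls free from more than about 25 mm) (contact force between the fingers and rod below 0.1 N and linear speed of rod above 0.7 m/s).
It fails at once if the spoon, tiffin, jar, clear box, katori or lid is shifted by more than 30 mm or tipped (distance of any of spoon, tiffin, jar, clear_box, katori, lid from where it was at the start of the episode above 0.03 m or angle between any of spoon, tiffin, jar, clear_box, katori, lid's own z axis and vertical above 0.35 rad).
It also fails if it takes over 72 s, if anything falls off the work surface, if the arm or the gripper's body presses on something with over 40 N, if the wrist force passes 120 N, or if a joint passes its speed limit or range.

### The arm

A 6-joint arm with a two-finger parallel gripper is mounted at the origin on the work surface. World frame = base frame: x ahead of the robot, y to its left, z up, the work surface at z = 0. Lengths are in m, angles in rad, forces in N, time in s.
With the tool pointing down it reaches from about 0.35 to 0.775 m from the base axis. Payload 5.5 kg.
Tool frame: the origin (TCP) lies on the centre line of the jaws, within the pads' length; the fingertips stand 11 mm ahead of it and the grasp point (between the pads) lies 8 mm behind it; z points along the fingers, y is the line along which they close (so a half turn about z gives the same grasp; the last joint's range is limited). The gripper opens to 85 mm and grips with 20 to 120 N. Pads are 22 mm wide; open, the fingers measure 114 mm over their backs; the gripper's body (76 mm by 85 mm) begins 54 mm behind the grasp point. The pads swing forward as they close: fully open they stand 13 mm farther back than shut.
Start: joints at [1.079, 0.313, 0.046, 1.304, 0, 1.431], TCP at [0.198, 0.54, 0.242] pointing down, gripper open.
Joint ranges: [-2.76, 2.76], [-0.86, 1.69], [-1.03, 1.26], [-2.2, 2.34], [-1.47, 1.5], [-3.14, 3.14]. Speed limits (rad/s): [2.57, 2.57, 3.14, 3.14, 3.14, 3.14].

### API

Orientations are given as a unit quaternion [w, x, y, z].
In Python, from workcell import get_state, eyes, env gives the robot as it stands.
- The arm moves only by the shell command python3 -m inch 'ROWS' [OPENING] [FORCE]. ROWS is JSON, one flat list of numbers, 4 for each row, row after row: the shift along the tool's x, y, z in cm, then the turn about the tool's z in rad. A call has exactly 5 rows; each row shifts and turns the commanded pose from where the row before left it, along the tool's axes as they then stand; what a row does not reach is not made up. A row lasts 1/12 s, in which the tool goes at most 41.7 mm and 7.16 degrees, less where a joint would pass 70% of its speed; a pose out of reach is approached as far as the arm can. A call is refused whole if a number of a shift passes 4.17 or a number of a turn 0.125, either way. A call with a gripper value outside its range is refused whole. OPENING is the opening, from -1 (shut) to 1 (fully open), set as the call begins (- or left out, the last holds). The fingers move at their own pace and stop on an object; FORCE is the grip in N (left out, the last holds). Time passes only in rows, so rows that do not move let the fingers close, or fill a call up. It gives the time, the measured TCP pose, the force, the opening and the grip force at its end, in the units of the state.
- get_state(): the state, without advancing time (a new reading comes with each control period).
- eyes.read_camera(name): name is "scene" or "side" or "wrist"; returns the picture (420x560x3 uint8, red, green, blue); there is no depth.
- eyes.camera_info(name): a dict with "fovy" (degrees; the focal length in pixels is half the picture's height over the tangent of half this angle, whatever the lens; pixels are square), "cx", "cy" (the principal point, pixels), "xyz" and "orientation" of the camera in the world. Camera axes: x right, y down, z forward; pixel columns grow to the right and rows downward; lengths in m; the calibration is good to about 2 mm. A picture is of the moment at which its call begins: read the wrist's pose just before it. camera_info takes no time and is no camera call; for the wrist camera it gives the pose at the moment of the call.
- env.hand_in(): hands the job in; it is judged then, once.
The state is a dict: "clock": time; "joint_pos": joint angles; "qvel": joint speeds; "tau": joint torques, N m; "tcp_pos": TCP position; "orientation": TCP orientation; "wrist_force": force on the tool from outside, world axes, zero at the start; "ft_torque": the same for the moment, N m; "finger_gap": finger opening in m; "grip_force": force on a finger pad.
Only numpy, scipy, OpenCV 4.12 (cv2) and the standard library are available. Lean on these libraries where they do the work, as an engineer would, in place of code of your own. Each camera call takes 0.05 s, during which the arm holds its last target. There are 200 camera calls.

## Working session

There is one attempt and no reset: what is moved stays moved. The work goes in short steps, Python scripts to look and compute and a shell command to move; the robot and the scene stay as the last step left them, time stands still between calls to the robot, and variables do not carry over. Pictures are saved under pics/ and viewed, at most 10 in all, crops included, and the job is handed in when it is done.

```bash
mkdir -p pics; ls; python3 - <<'E'
from workcell import get_state, eyes
import cv2
s=get_state(); print(s['tcp_pos'],s['orientation'],s['clock'])
for n in ['scene','side','wrist']:
    i=eyes.camera_info(n); print(n,i)
    cv2.imwrite(f'pics/{n}0.png',cv2.resize(eyes.read_camera(n)[:,:,::-1],(800,600),interpolation=cv2.INTER_CUBIC))
E
```

```text
pics
[0.19793057 0.5393446  0.24141371] [-2.72952103e-04  1.75014583e-01  9.84565430e-01 -8.57853932e-04] 0.0
scene {'fovy': 46.69022416312074, 'cx': 279.310585740533, 'cy': 210.0944407095135, 'xyz': array([ 1.41091028, -0.14495075,  1.23469784]), 'orientation': array([-0.22383083,  0.69003241,  0.65196009, -0.22068773])}
side {'fovy': 42.02223219998311, 'cx': 290.5697063003206, 'cy': 205.02980083768946, 'xyz': array([-0.36304073, -0.67818492,  1.27602042]), 'orientation': array([-0.32026106,  0.81392738, -0.45086281,  0.17798261])}
wrist {'fovy': 68.57315725644263, 'cx': 283.1513098692267, 'cy': 203.0591926404915, 'xyz': array([0.11900466, 0.56833057, 0.37373334]), 'orientation': array([0.13511578, 0.80866102, 0.56483933, 0.09363556])}
```

View pics/scene0.png

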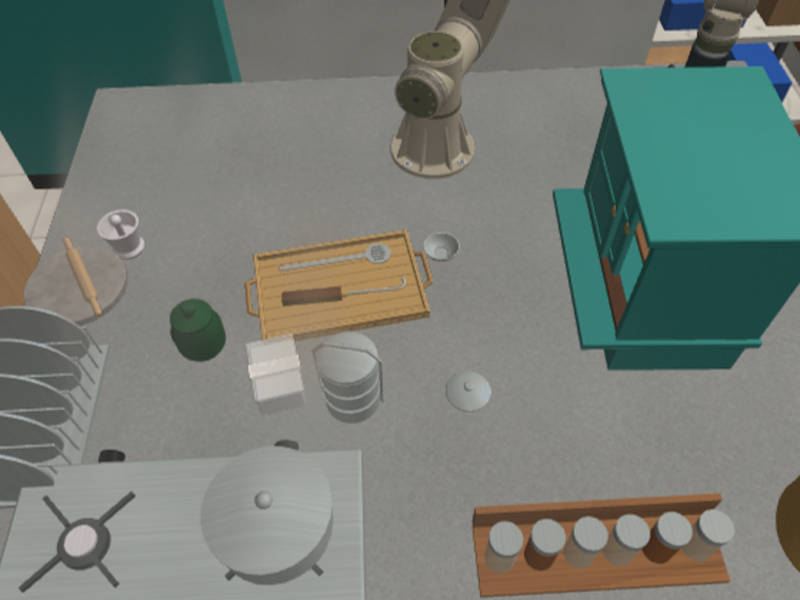

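View pics/side0.png

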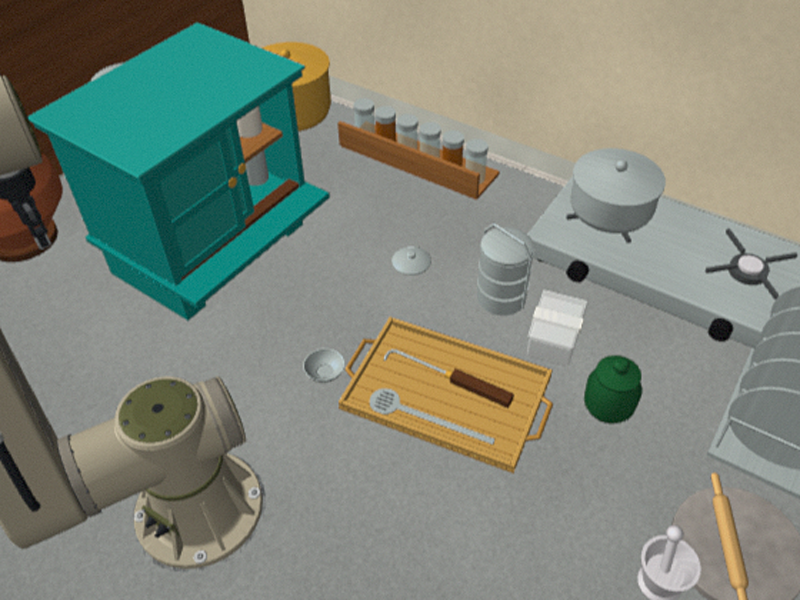

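View pics/wrist0.png

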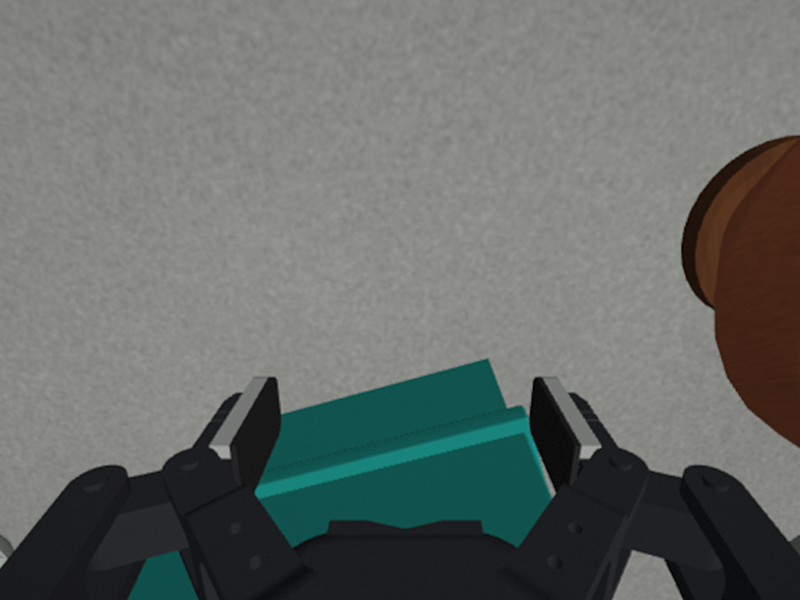

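The scene view shows the cupboard's ledge edge running (555,190) to (583,348) and facing the tray. The rod's handle runs (283,297) to (341,293), with the hook near (405,280). The side view shows the same objects, and the wrist view shows only counter and the back of the cupboard.

```bash
cat > h.py <<'E'
from workcell import get_state, eyes, env
import numpy as np, cv2
from scipy.spatial.transform import Rotation as R
def rot(q): return R.from_quat(np.r_[q[1:],q[0]])
def ray(n,uv,k=0.7,info=None):
    i=info or eyes.camera_info(n); f=210/np.tan(np.radians(i['fovy'])/2)
    d=np.array([(uv[0]*k-i['cx'])/f,(uv[1]*k-i['cy'])/f,1]); return i['xyz'],rot(i['orientation']).apply(d)
def onz(n,uv,z,k=0.7,info=None):
    p,d=ray(n,uv,k,info); return p+d*(z-p[2])/d[2]
def proj(n,P,k=0.7,info=None):
    i=info or eyes.camera_info(n); f=210/np.tan(np.radians(i['fovy'])/2)
    c=rot(i['orientation']).inv().apply(np.array(P)-i['xyz']); return np.array([c[0]/c[2]*f+i['cx'],c[1]/c[2]*f+i['cy']])/k
E
python3 - <<'E'
from h import *
np.set_printoptions(precision=4,suppress=True)
for nm,n,uv,z in [('ledgeA','scene',(555,190),.126),('ledgeB','scene',(583,348),.126),('ledgefar side','side',(330,195),.126),('ledgenear side','side',(187,300),.126),
 ('tray','scene',(255,254),.026),('tray','scene',(405,232),.026),('tray','scene',(430,315),.026),('tray','scene',(263,338),.026),
 ('butt','scene',(282,297),.025),('front','scene',(341,294),.025),('hookback','scene',(405,284),.02),('hooktip','scene',(404,278),.02),
 ('butt s','side',(512,397),.025),('front s','side',(451,377),.025),('hookcorner s','side',(389,352),.02),('tip s','side',(387,358),.02),
 ('katori','scene',(441,247),.02),('tiffintop','scene',(348,352),.15),('lid','scene',(468,390),.01),('jar','scene',(195,312),.12),('boxtop','scene',(275,360),.07),('cuptop','scene',(602,70),.432),('cuptop','scene',(653,242),.432)]:
    print(nm,onz(n,uv,z))
E
```

```text
ledgeA [0.3009 0.2499 0.126 ]
ledgeB [0.7205 0.2243 0.126 ]
ledgefar side [0.7021 0.2151 0.126 ]
ledgenear side [0.2885 0.2645 0.126 ]
tray [ 0.3607 -0.4351  0.026 ]
tray [ 0.3152 -0.0887  0.026 ]
tray [ 0.556  -0.0492  0.026 ]
tray [ 0.5933 -0.4019  0.026 ]
butt [ 0.4874 -0.3675  0.025 ]
front [ 0.4872 -0.2388  0.025 ]
hookback [ 0.4644 -0.0974  0.02  ]
hooktip [ 0.4473 -0.0986  0.02  ]
butt s [ 0.4915 -0.368   0.025 ]
front s [ 0.4703 -0.2429  0.025 ]
hookcorner s [ 0.4612 -0.1011  0.02  ]
tip s [ 0.4459 -0.1063  0.02  ]
katori [ 0.3615 -0.0082  0.02  ]
tiffintop [ 0.7179 -0.2166  0.15  ]
lid [0.7328 0.0133 0.01  ]
jar [ 0.5866 -0.5209  0.12  ]
boxtop [ 0.6767 -0.3656  0.07  ]
cuptop [0.2947 0.2893 0.432 ]
cuptop [0.7279 0.2687 0.432 ]
```

```bash
python3 -m inch '[0,0,-4,0, 0,0,-4,0, 0,0,-4,0, 0,0,-4,0, 0,0,-4,0]' 1 40; python3 -m inch '[0,0,-4,0, 0,0,-4,0, 0,0,-4,0, 0,0,-4,0, 0,0,-4,0]'
```

```text
clock: 0.57
tcp_pos: [0.1978, 0.5392, 0.4441]
orientation: [0.0, 0.175, 0.985, 0.0]
wrist_force: [0.6, 2.0, 0.1]
finger_gap: 0.0853
grip_force: 0.0
clock: 0.98
tcp_pos: [0.1795, 0.4839, 0.5771]
orientation: [-0.005, 0.175, 0.985, -0.003]
wrist_force: [1.6, 3.0, 0.8]
finger_gap: 0.0857
grip_force: 0.0
```

```bash
cat >> h.py <<'E'
def plan(p0,yaw0,p1,yaw1,n):
    "rows (cm, rad) for tool-down straight path; yaw=world heading of tool x"
    p0=np.array(p0,float);p1=np.array(p1,float);y=yaw0;dp=(p1-p0)/n;dy=(yaw1-yaw0)/n
    for _ in range(n):
        c,s=np.cos(y),np.sin(y); sx=dp[0]*c+dp[1]*s; sy=dp[0]*s-dp[1]*c
        print(np.round([100*sx,100*sy,-100*dp[2],-dy],2).tolist()); y+=dy
def yaw(q): x=rot(q).apply([1,0,0]); return np.arctan2(x[1],x[0])
E
python3 - <<'E'
from h import *
s=get_state();y=yaw(s['orientation']);print(s['tcp_pos'],y)
plan(s['tcp_pos'],y,[.38,.10,.56],y,11)
print()
plan([.38,.10,.56],y,[.48,-.26,.22],np.radians(275.6),20)
E
```

```text
[0.17946304 0.48386483 0.5770861 ] 2.789285549657342
[-2.92, -2.65, 0.16, -0.0]
[-2.92, -2.65, 0.16, -0.0]
[-2.92, -2.65, 0.16, -0.0]
[-2.92, -2.65, 0.16, -0.0]
[-2.92, -2.65, 0.16, -0.0]
[-2.92, -2.65, 0.16, -0.0]
[-2.92, -2.65, 0.16, -0.0]
[-2.92, -2.65, 0.16, -0.0]
[-2.92, -2.65, 0.16, -0.0]
[-2.92, -2.65, 0.16, -0.0]
[-2.92, -2.65, 0.16, -0.0]

[-1.09, -1.52, 1.7, -0.1]
[-0.93, -1.62, 1.7, -0.1]
[-0.76, -1.7, 1.7, -0.1]
[-0.59, -1.77, 1.7, -0.1]
[-0.41, -1.82, 1.7, -0.1]
[-0.22, -1.86, 1.7, -0.1]
[-0.03, -1.87, 1.7, -0.1]
[0.16, -1.86, 1.7, -0.1]
[0.34, -1.84, 1.7, -0.1]
[0.53, -1.79, 1.7, -0.1]
[0.71, -1.73, 1.7, -0.1]
[0.88, -1.65, 1.7, -0.1]
[1.04, -1.55, 1.7, -0.1]
[1.19, -1.44, 1.7, -0.1]
[1.33, -1.31, 1.7, -0.1]
[1.45, -1.17, 1.7, -0.1]
[1.57, -1.02, 1.7, -0.1]
[1.66, -0.86, 1.7, -0.1]
[1.74, -0.68, 1.7, -0.1]
[1.8, -0.51, 1.7, -0.1]
```

```bash
python3 -m inch '[-2.9,-2.6,0,0, -2.9,-2.6,0,0, -2.9,-2.6,0.2,0, -2.9,-2.6,0.2,0, -2.9,-2.6,0.2,0]' 0.3; python3 -m inch '[-2.9,-2.6,0.2,0, -2.9,-2.6,0.2,0, -2.9,-2.6,0.2,0, -2.9,-2.6,0.2,0, -2.9,-2.6,0.2,0]'; python3 -m inch '[-2.9,-2.6,0.2,0, -1,-1.5,1.7,-0.1, -0.9,-1.6,1.7,-0.1, -0.8,-1.7,1.7,-0.1, -0.6,-1.8,1.7,-0.1]'
```

```text
clock: 1.4
tcp_pos: [0.2664, 0.313, 0.5734]
orientation: [-0.005, 0.175, 0.985, -0.002]
wrist_force: [1.1, 0.3, 1.4]
finger_gap: 0.0554
grip_force: 0.0
clock: 1.82
tcp_pos: [0.3578, 0.1408, 0.563]
orientation: [-0.005, 0.175, 0.985, -0.002]
wrist_force: [0.8, 1.1, -0.2]
finger_gap: 0.0554
grip_force: 0.0
clock: 2.23
tcp_pos: [0.3946, 0.0354, 0.4919]
orientation: [-0.005, -0.026, 1.0, -0.001]
wrist_force: [0.6, -0.2, -1.0]
finger_gap: 0.0557
grip_force: 0.0
```

```bash
python3 -m inch '[-0.4,-1.8,1.7,-0.1, -0.2,-1.9,1.7,-0.1, 0,-1.9,1.7,-0.1, 0.2,-1.9,1.7,-0.1, 0.3,-1.8,1.7,-0.1]'; python3 -m inch '[0.5,-1.8,1.7,-0.1, 0.7,-1.7,1.7,-0.1, 0.9,-1.6,1.7,-0.1, 1,-1.5,1.7,-0.1, 1.2,-1.4,1.7,-0.1]';python3 -m inch '[1.3,-1.3,1.7,-0.1, 1.5,-1.2,1.7,-0.1, 1.6,-1,1.7,-0.1, 1.7,-0.9,1.7,-0.1, 1.7,-0.7,1.7,-0.1]'; python3 - <<'E'
from h import *
import pickle
s=get_state();print(s['tcp_pos'],yaw(s['orientation']),s['joint_pos'])
i=eyes.camera_info('wrist');pickle.dump(i,open('w1.pkl','wb'))
cv2.imwrite('pics/w1.png',cv2.resize(eyes.read_camera('wrist')[:,:,::-1],(800,600),interpolation=cv2.INTER_CUBIC))
a=eyes.read_camera('scene')[120:270,370:540,::-1]  # ledge, x4.5
cv2.imwrite('pics/ledge.png',cv2.resize(a,None,fx=4,fy=4,interpolation=cv2.INTER_CUBIC))
E
```

```text
clock: 2.65
tcp_pos: [0.4174, -0.0554, 0.4068]
orientation: [-0.005, -0.273, 0.962, 0.0]
wrist_force: [-0.4, 0.5, 0.3]
finger_gap: 0.0556
grip_force: 0.0
clock: 3.07
tcp_pos: [0.4397, -0.1443, 0.3217]
orientation: [-0.005, -0.502, 0.865, 0.002]
wrist_force: [-0.7, -0.4, 0.4]
finger_gap: 0.0551
grip_force: 0.0
clock: 3.48
tcp_pos: [0.4627, -0.2355, 0.2365]
orientation: [-0.005, -0.701, 0.713, 0.003]
wrist_force: [0.6, -0.3, 0.1]
finger_gap: 0.0558
grip_force: 0.0
[ 0.46269597 -0.23554972  0.23652273] -1.5887062204670361 [-0.62113971  0.21395467 -0.10023763  1.2644602  -0.00788765 -2.17398401]
```

View pics/w1.png

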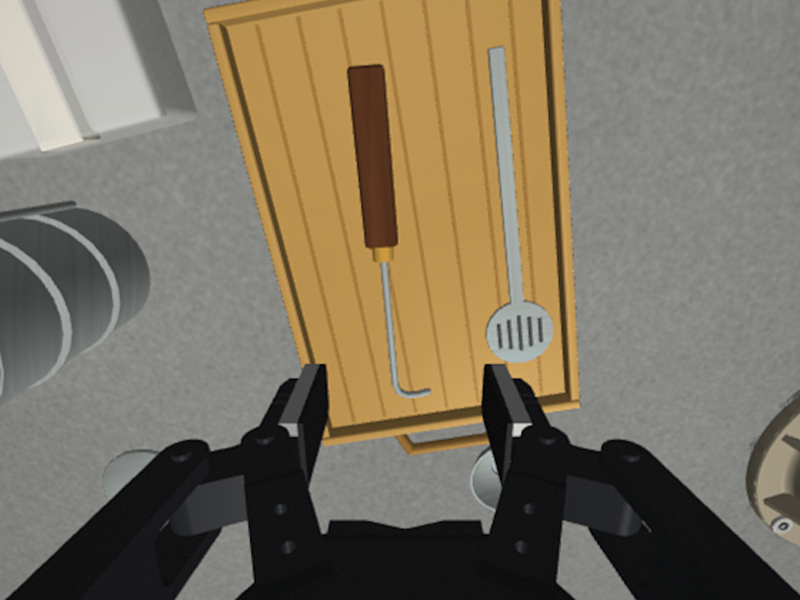

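View pics/ledge.png

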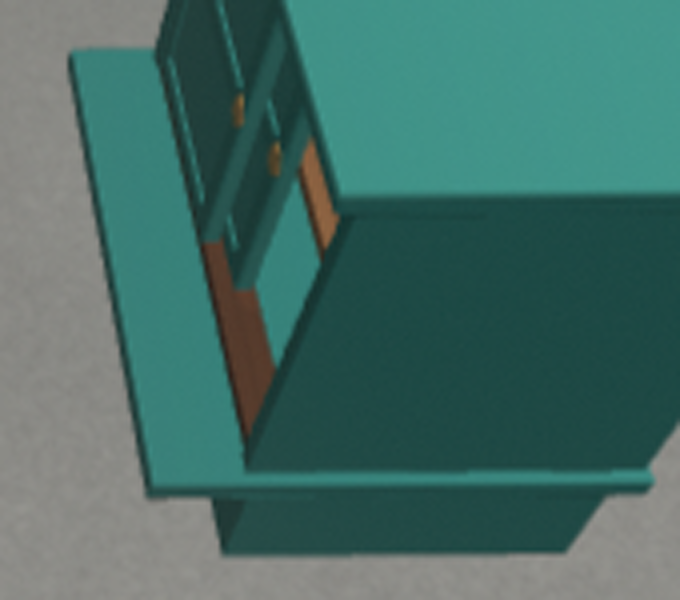

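The wrist view shows the handle running (366,67) to (381,248), the shank down to a bend at (398,393), and the hook tip at (430,391). In the ledge crop the top front edge runs (70,52) to (150,487), and its rear corner is at (650,473).

```bash
python3 - <<'E'
from h import *
import pickle
np.set_printoptions(precision=4,suppress=True)
i=pickle.load(open('w1.pkl','rb'))
w=lambda uv,z:onz('wrist',uv,z,info=i)
b=w((366,67),.031);f=w((381,248),.031);h=w((398,396),.020);t=w((430,391),.020)
print('butt',b,'front',f,'bend',h,'tip',t)
d=h-b;d=d[:2]/np.hypot(*d[:2]);print('dir',d,np.degrees(np.arctan2(d[1],d[0])),'len',np.hypot(*(f-b)[:2]))
for a in [(328,443),(579,405),(205,10)]:print('tray',w(a,.026))
A=onz('scene',(387.5,133),.126,1);B=onz('scene',(407.5,241.75),.126,1);C=onz('scene',(532.5,238.2),.126,1)
print(A,B,C,'len',np.hypot(*(B-A)[:2]),'edge deg',np.degrees(np.arctan2(*(A-B)[1::-1])),'depth dir',np.degrees(np.arctan2(*(C-B)[1::-1])),np.hypot(*(C-B)[:2]))
E
```

```text
butt [ 0.4843 -0.3672  0.031 ] front [ 0.4784 -0.2391  0.031 ] bend [ 0.4683 -0.098   0.02  ] tip [ 0.4391 -0.1025  0.02  ]
dir [-0.0594  0.9982] 93.40724292457185 len 0.1283077266157008
tray [ 0.5345 -0.053   0.026 ]
tray [ 0.304  -0.0884  0.026 ]
tray [ 0.5914 -0.4043  0.026 ]
[0.3007 0.2467 0.126 ] [0.7145 0.2239 0.126 ] [0.7237 0.5621 0.126 ] len 0.4144621274061123 edge deg 176.8487423058582 depth dir 88.45091538259283 0.33827294854373685
```

```bash
python3 -m inch '[0.9,-0.4,3.5,-0.014, 0.9,-0.4,3.5,-0.014, 0.9,-0.4,3.5,-0.014, 0.9,-0.4,3.5,-0.014, 0.8,-0.3,3,-0.014]'; python3 -m inch '[0,0,0,0, 0,0,0,0, 0,0,0.4,0, 0,0,0.4,0, 0,0,0,0]'; python3 - <<'E'
from h import *
import pickle
s=get_state();print(s['tcp_pos'],yaw(s['orientation']))
i=eyes.camera_info('wrist');pickle.dump(i,open('w2.pkl','wb'))
cv2.imwrite('pics/w2.png',eyes.read_camera('wrist')[:,:,::-1])
E
```

```text
clock: 4.0
tcp_pos: [0.4801, -0.2785, 0.0663]
orientation: [0.004, 0.723, -0.691, -0.003]
wrist_force: [-0.3, 0.0, 0.2]
finger_gap: 0.0553
grip_force: 0.0
clock: 4.42
tcp_pos: [0.4808, -0.279, 0.061]
orientation: [0.004, 0.724, -0.69, -0.002]
wrist_force: [-0.2, 0.1, -0.6]
finger_gap: 0.055
grip_force: 0.0
[ 0.48082331 -0.27903338  0.06097061] -1.5233623921629593
```

View pics/w2.png

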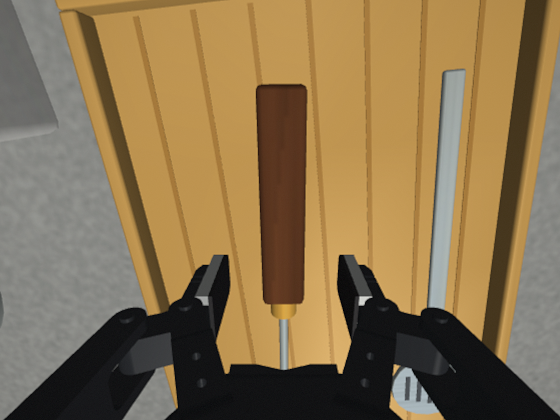

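The handle is centred between the fingers at column 283 and square to them. I'll lower and grip.

```bash
python3 -m inch '[0,0,1,0, 0,0,1,0, 0,0,1,0, 0,0,0.6,0, 0,0,0.3,0]'; python3 -m inch '[0,0,0,0, 0,0,0,0, 0,0,0,0, 0,0,0,0, 0,0,0,0]' -1 70;  python3 -m inch '[0,0,0,0, 0,0,0,0, 0,0,0,0, 0,0,0,0, 0,0,0,0]'
```

```text
clock: 4.88
tcp_pos: [0.4786, -0.2783, 0.0187]
orientation: [0.005, 0.724, -0.69, -0.005]
wrist_force: [0.3, 0.4, 0.6]
finger_gap: 0.0551
grip_force: 0.0
clock: 5.3
tcp_pos: [0.4799, -0.2793, 0.0209]
orientation: [0.004, 0.724, -0.69, -0.003]
wrist_force: [-0.4, -0.9, -0.8]
finger_gap: 0.0248
grip_force: 68.7
clock: 5.72
tcp_pos: [0.4799, -0.2793, 0.0208]
orientation: [0.004, 0.724, -0.69, -0.003]
wrist_force: [-0.3, 0.1, 1.2]
finger_gap: 0.0246
grip_force: 68.9
```

```bash
python3 -m inch '[0,0,-1,0, 0,0,-2,0, 0,0,-2.5,0, 0,0,-2.5,0, 0,0,-2,0]'; python3 - <<'E'
from h import *
s=get_state();y=yaw(s['orientation']);print(s['tcp_pos'],y)
plan(s['tcp_pos'],y,[.5898,.0077,.10],np.radians(-93),10)
E
```

```text
clock: 6.13
tcp_pos: [0.4808, -0.2788, 0.1228]
orientation: [0.004, 0.724, -0.69, -0.003]
wrist_force: [0.6, 0.1, -0.8]
finger_gap: 0.0249
grip_force: 68.8
[ 0.48079017 -0.27883147  0.12275373] -1.5234151950986008
[-2.81, -1.22, 0.23, 0.01]
[-2.82, -1.2, 0.23, 0.01]
[-2.83, -1.17, 0.23, 0.01]
[-2.85, -1.14, 0.23, 0.01]
[-2.86, -1.11, 0.23, 0.01]
[-2.87, -1.08, 0.23, 0.01]
[-2.88, -1.05, 0.23, 0.01]
[-2.89, -1.03, 0.23, 0.01]
[-2.9, -1.0, 0.23, 0.01]
[-2.91, -0.97, 0.23, 0.01]
```

```bash
python3 -m inch '[-2.8,-1.2,0.1,0.01, -2.8,-1.2,0.1,0.01, -2.8,-1.2,0.1,0.01, -2.8,-1.1,0.1,0.01, -2.9,-1.1,0.1,0.01]';  python3 -m inch '[-2.9,-1.1,0.1,0.01, -2.9,-1.1,0.3,0.01, -2.9,-1,0.3,0.01, -2.9,-1,0.3,0.01, -2.9,-1,0.3,0.01]'; python3 -m inch '[0,0,1.5,0, 0,0,1.5,0, 0,0,1,0, 0,0,0.5,0, 0,0,0,0]'; python3 - <<'E'
from h import *
import pickle
s=get_state();print(s['tcp_pos'],yaw(s['orientation']))
a=eyes.read_camera('scene')[90:260,300:500,::-1]
b=eyes.read_camera('side')[130:300,80:280,::-1]
cv2.imwrite('pics/pre.png',cv2.resize(np.hstack([a,b]),None,fx=2,fy=2,interpolation=cv2.INTER_CUBIC))
E
```

```text
clock: 6.55
tcp_pos: [0.5349, -0.1351, 0.1152]
orientation: [-0.005, -0.706, 0.708, 0.003]
wrist_force: [0.6, 0.1, -0.7]
finger_gap: 0.0246
grip_force: 68.9
clock: 6.97
tcp_pos: [0.5899, 0.0091, 0.1011]
orientation: [-0.005, -0.688, 0.726, 0.003]
wrist_force: [0.5, 0.4, -0.6]
finger_gap: 0.0248
grip_force: 68.9
clock: 7.38
tcp_pos: [0.5882, 0.0072, 0.0546]
orientation: [-0.006, -0.688, 0.726, 0.004]
wrist_force: [0.0, -0.5, -1.1]
finger_gap: 0.0242
grip_force: 69.0
[0.58820472 0.00720759 0.05462796] -1.623874923446107
```

View pics/pre.png

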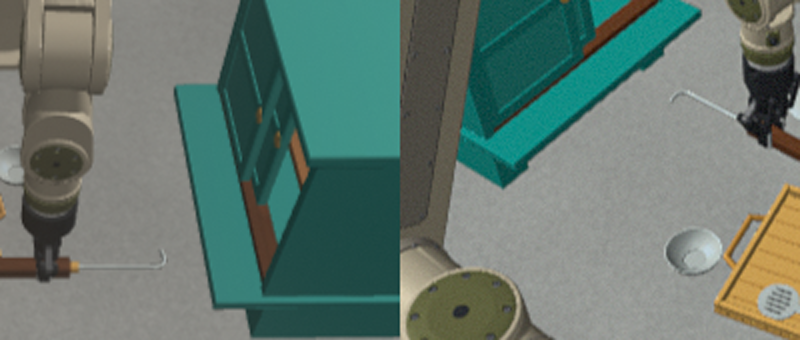

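The rod is held level short of the ledge. In the scene half the hook bend is at (163,265) and its tip at (162,251).

```bash
python3 - <<'E'
from h import *
np.set_printoptions(precision=4,suppress=True)
A=onz('scene',(300+163/2,90+265/2),.054,1);T=onz('scene',(300+162/2,90+251/2),.054,1);H=onz('scene',(300+78/2,90+267/2),.054,1)
print('bend',A,'tip',T,'shank start',H)
S=onz('side',(80+(678-400)/2,130+97/2),.054,1);S2=onz('side',(80+(674-400)/2,130+101/2),.054,1);print('side bend',S,'tip',S2)
s=get_state();p=s['tcp_pos'];y=yaw(s['orientation'])+np.pi
x=np.array([np.cos(y),np.sin(y)]);print('pred arm',p[:2]+.18*x, np.degrees(y))
L=np.array([.5076,.2353]);a=np.radians(87);ex=np.array([np.cos(a),np.sin(a)]);ey=np.array([-ex[1],ex[0]])
q=p[:2]+.183*x-L;print('back of arm in cupboard x,y',q@ex,q@ey)
E
```

```text
bend [0.5977 0.1855 0.054 ] tip [0.5722 0.1886 0.054 ] shank start [0.5936 0.0598 0.054 ]
side bend [0.5802 0.1802 0.054 ] tip [0.5695 0.1801 0.054 ]
pred arm [0.5991 0.1866] 86.93820615456922
back of arm in cupboard x,y -0.04082212571972739 -0.09395871266952042
```

```bash
python3 -m inch '[-1,0,-0.2,0, -1.5,0,0,0, -1.8,0,0,0, -1.8,0,0,0, -1.1,0,0,0]';  python3 -m inch '[-0.3,0,0,0, -0.3,0,0,0, -0.3,0,0,0, -0.3,0,0,0, -0.2,0,0,0]'
```

```text
clock: 7.9
tcp_pos: [0.5939, 0.081, 0.0588]
orientation: [-0.004, -0.688, 0.725, 0.003]
wrist_force: [-0.1, -0.6, -1.0]
finger_gap: 0.0245
grip_force: 69.0
clock: 8.32
tcp_pos: [0.5941, 0.0929, 0.0576]
orientation: [-0.005, -0.688, 0.726, 0.003]
wrist_force: [0.4, 0.5, -1.3]
finger_gap: 0.0245
grip_force: 69.0
```

```bash
python3 -m inch '[-0.2,0,0,0, -0.2,0,0,0, -0.2,0,0,0, -0.2,0,0,0, -0.2,0,0,0]' | grep -E 'pos|wrist';  python3 -m inch '[-0.2,0,0,0, -0.2,0,0,0, -0.2,0,0,0, -0.2,0,0,0, 0,0,0,0]'| grep -E 'pos|wrist'
```

```text
tcp_pos: [0.5946, 0.1033, 0.0575]
wrist_force: [-0.6, -0.3, -1.0]
tcp_pos: [0.595, 0.1116, 0.0575]
wrist_force: [0.1, 0.4, -1.8]
```

```bash
for i in 1; do python3 -m inch '[-0.2,0,0,0, -0.2,0,0,0, -0.2,0,0,0, -0.2,0,0,0, 0,0,0,0]' | grep -E 'pos|wrist'; done; python3 -m inch '[-0.2,0,0,0, -0.2,0,0,0, -0.2,0,0,0, -0.2,0,0,0, 0,0,0,0]'| grep -E 'pos|wrist'
```

```text
tcp_pos: [0.5955, 0.1196, 0.0575]
wrist_force: [0.6, -0.4, -2.0]
tcp_pos: [0.5958, 0.1276, 0.0575]
wrist_force: [-0.6, -0.4, -1.4]
```

```bash
python3 -m inch '[-0.2,0,0,0, -0.2,0,0,0, -0.2,0,0,0, -0.2,0,0,0, 0,0,0,0]' | grep -E 'pos|wrist'; python3 -m inch '[-0.2,0,0,0, -0.2,0,0,0, -0.2,0,0,0, -0.2,0,0,0, 0,0,0,0]'| grep -E 'pos|wrist'
```

```text
tcp_pos: [0.5963, 0.1356, 0.0574]
wrist_force: [0.9, 0.2, -0.7]
tcp_pos: [0.5967, 0.1436, 0.0574]
wrist_force: [0.2, 0.2, -0.7]
```

```bash
python3 -m inch '[-0.2,0,0,0, -0.2,0,0,0, -0.2,0,0,0, -0.2,0,0,0, 0,0,0,0]' | grep -E 'pos|wrist'; python3 -m inch '[-0.2,0,0,0, -0.2,0,0,0, -0.2,0,0,0, 0,0,0,0, 0,0,0,0]'| grep -E 'pos|wrist'
```

```text
tcp_pos: [0.5971, 0.1516, 0.0574]
wrist_force: [-0.5, -0.9, -1.3]
tcp_pos: [0.5974, 0.157, 0.0574]
wrist_force: [-0.1, -1.6, -1.6]
```

```bash
python3 -m inch '[0,0,0,0, 0,0,0,0, 0,0,0,0, 0,0,0,0, 0,0,0,0]' | grep -E 'pos|wrist'; python3 -m inch '[-0.1,0,0,0, -0.1,0,0,0, 0,0,0,0, 0,0,0,0, 0,0,0,0]'| grep -E 'pos|wrist'
```

```text
tcp_pos: [0.5974, 0.157, 0.0574]
wrist_force: [0.6, -1.5, -0.9]
tcp_pos: [0.5975, 0.1591, 0.0574]
wrist_force: [0.5, -2.3, -1.0]
```

```bash
python3 -m inch '[0.5,0,0,0, 0.5,0,0,0, 0.5,0,0,0, 0.4,0,0,0, 0.2,0,0,0]' | grep -E 'pos|wrist'; python3 -m inch '[0,0.7,0,0, 0,0.7,0,0, 0,0.7,0,0, 0,0.7,0,0, 0,0.5,0,0]'| grep -E 'pos|wrist';python3 -m inch '[0.2,0,0,0, 0.5,0,0,0, 0.5,0,0,0, 0.4,0,0,0, 0,0,0,0]'| grep -E 'clock|pos|wrist'
```

```text
tcp_pos: [0.5964, 0.1375, 0.0575]
wrist_force: [0.4, 1.1, -2.1]
tcp_pos: [0.562, 0.1402, 0.0578]
wrist_force: [-0.9, -0.2, -1.2]
clock: 13.73
tcp_pos: [0.563, 0.1228, 0.0579]
wrist_force: [-0.6, -0.2, -0.8]
```

```bash
python3 -m inch '[-0.5,0,0,0, -0.5,0,0,0, -0.5,0,0,0, -0.1,0,0,0, 0,0,0,0]' | grep -E 'pos|wrist'; python3 -m inch '[0,0.3,0,0, 0,0.4,0,0, 0,0.4,0,0, 0,0.4,0,0, 0,0,0,0]'| grep -E 'pos|wrist';python3 -m inch '[0.2,0,0,0, 0.5,0,0,0, 0.5,0,0,0, 0.4,0,0,0, 0,0,0,0]'| grep -E 'clock|pos|wrist'
```

```text
tcp_pos: [0.5635, 0.1407, 0.0577]
wrist_force: [-0.0, -0.3, -1.2]
tcp_pos: [0.5471, 0.1406, 0.0579]
wrist_force: [-1.7, -0.6, -1.0]
clock: 14.98
tcp_pos: [0.5478, 0.1239, 0.058]
wrist_force: [-0.3, 0.7, -2.0]
```

```bash
python3 -m inch '[-0.5,0,0,0, -0.5,0,0,0, -0.5,0,0,0, -0.1,0,0,0, 0,0,0,0]' | grep -E 'pos|wrist'; python3 -m inch '[0,0.3,0,0, 0,0.4,0,0, 0,0.4,0,0, 0,0.4,0,0, 0,0,0,0]'| grep -E 'pos|wrist';python3 -m inch '[0.2,0,0,0, 0.5,0,0,0, 0.5,0,0,0, 0.4,0,0,0, 0,0,0,0]'| grep -E 'clock|pos|wrist'
```

```text
tcp_pos: [0.5485, 0.1414, 0.0579]
wrist_force: [0.6, -0.2, -0.8]
tcp_pos: [0.5335, 0.1413, 0.0584]
wrist_force: [2.3, -0.3, -2.2]
clock: 16.23
tcp_pos: [0.5334, 0.1245, 0.0583]
wrist_force: [3.0, -0.3, -0.9]
```

```bash
cat > f.py <<'E'
from h import *
def avg(n=6):
    F=[];T=[]
    for _ in range(n):
        eyes.read_camera('side');s=get_state();F.append(s['wrist_force']);T.append(s['ft_torque'])
    return np.mean(F,0),np.std(F,0),np.mean(T,0),s['tcp_pos']
if __name__=='__main__':
    np.set_printoptions(precision=3,suppress=True)
    F,S,T,p=avg();print('F',F,'sd',S,'T',T,'p',p)
E
python3 f.py
```

```text
F [ 3.385 -0.643 -1.54 ] sd [0.618 0.497 0.174] T [-0.262 -0.752 -0.647] p [0.533 0.125 0.058]
```

```bash
python3 - <<'E'
from h import *
im=cv2.imread('pics/pre.png')
a=im[230:290,60:200];b=im[75:165,655:765]
f=lambda c,k:cv2.resize(c,None,fx=k,fy=k,interpolation=cv2.INTER_CUBIC)
A=f(a,5);B=f(b,3)
o=np.zeros((600,720,3),np.uint8);o[:A.shape[0],:A.shape[1]]=A;o[310:310+B.shape[0],:B.shape[1]]=B
cv2.imwrite('pics/zoom.png',o)
E
```

```text
(no output)
```

View pics/zoom.png

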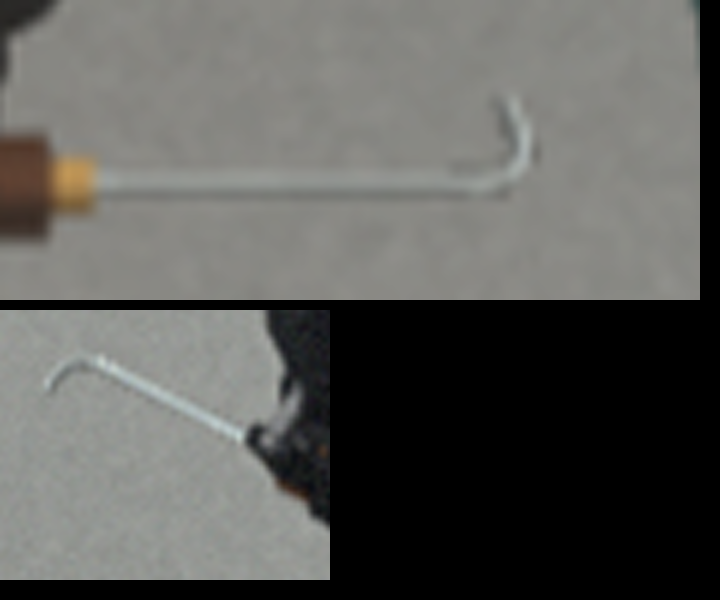

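The zoom shows the hook tip at (508,97) in the scene part and at (47,388) in the side part. I'll triangulate the tip from those.

```bash
python3 - <<'E'
from h import *
np.set_printoptions(precision=4,suppress=True)
def tri(a,b):
    p,d=ray('scene',a,1);q,e=ray('side',b,1)
    t=np.linalg.lstsq(np.c_[d,-e],q-p,rcond=None)[0];print((p+d*t[0]+q+e*t[1])/2,'gap',np.linalg.norm(p+d*t[0]-q-e*t[1]))
tri((380.8,214.7),(215.3,180.5))   # tip
# handle front collar/shank start
tri((300+(60+97/5)/2,90+(230+182/5)/2),(80+(655+250/3-400)/2,130+(75+128/3)/2))
E
```

```text
[0.5684 0.1878 0.0518] gap 0.0026833485936235708
[0.5918 0.0658 0.0559] gap 0.008580059771664246
```

```bash
python3 -m inch '[0,-0.3,0,0, 0,-0.3,0,0, -0.5,0,0,0, -0.6,0,0,0, -0.5,0,0,0]' | grep -E 'pos|wrist'; python3 f.py; python3 -m inch '[0,0.2,0,0, 0,0.2,0,0, 0,0.2,0,0, 0,0,0,0, 0,0,0,0]'| grep -E 'clock|pos|wrist'; python3 f.py
```

```text
tcp_pos: [0.5387, 0.1417, 0.0577]
wrist_force: [1.1, -3.7, -1.4]
F [ 0.201 -0.465 -1.3  ] sd [0.447 0.143 0.647] T [-0.071 -0.028  0.005] p [0.539 0.141 0.058]
clock: 17.67
tcp_pos: [0.5339, 0.1413, 0.0584]
wrist_force: [1.5, -0.1, -1.5]
F [ 1.913  0.157 -1.593] sd [0.485 0.457 0.168] T [-0.123 -0.351 -0.27 ] p [0.534 0.141 0.058]
```

```bash
python3 -m inch '[0,-0.3,0,0, 0,-0.2,-0.3,0, 0,0,-0.5,0, 0,0,-0.4,0, 0,0,0,0]' | grep -E 'pos|wrist';  python3 -m inch '[0,0.2,0,0, 0,0.2,0,0, 0,0.3,0,0, 0,0.2,0,0, 0,0,0,0]'| grep -E 'clock|pos|wrist'; python3 f.py
```

```text
tcp_pos: [0.5385, 0.1407, 0.0706]
wrist_force: [-1.6, -2.6, -3.5]
clock: 18.8
tcp_pos: [0.5311, 0.1417, 0.0709]
wrist_force: [4.9, -1.6, -3.0]
F [ 4.935 -1.351 -3.685] sd [0.233 0.257 0.387] T [-0.678 -1.029 -0.76 ] p [0.531 0.142 0.071]
```

```bash
python3 -m inch '[0,-0.3,0.5,0, 0,-0.3,0.5,0, 0,0,0.2,0, 0,0,0,0, 0,0,0,0]' | grep -E 'pos|wrist'; python3 f.py;  python3 -m inch '[0.4,0,0,0, 0.4,0,0,0, 0.4,0,0,0, 0.4,0,0,0, 0.4,0,0,0]'| grep -E 'clock|pos|wrist'; python3 -m inch '[0.3,0,0,0, 0.2,0,0,0, 0.2,0,0,0, 0.2,0,0,0, 0.2,0,0,0]'| grep -E 'clock|pos|wrist'; python3 f.py
```

```text
tcp_pos: [0.5345, 0.1416, 0.0574]
wrist_force: [0.4, 0.1, -1.0]
F [ 0.159 -0.124 -1.604] sd [0.501 0.299 0.758] T [-0.05  -0.046  0.004] p [0.536 0.141 0.058]
clock: 20.23
tcp_pos: [0.5347, 0.1215, 0.0582]
wrist_force: [1.7, 3.3, -2.0]
clock: 20.65
tcp_pos: [0.5341, 0.1104, 0.0583]
wrist_force: [0.5, 3.5, -1.7]
F [ 1.076  1.328 -0.694] sd [0.386 0.647 0.157] T [ 0.301 -0.236 -0.189] p [0.534 0.11  0.058]
```

```bash
python3 -m inch '[0,-0.2,0,0, 0,-0.2,0,0, 0,-0.1,0,0, 0.2,0,0,0, 0.3,0,0,0]' -1 110| grep -E 'pos|wrist|grip'; python3 -m inch '[0.4,0,0,0, 0.4,0,0,0, 0.4,0,0,0, 0.4,0,0,0, 0.4,0,0,0]'| grep -E 'clock|pos|wrist'; python3 -m inch '[0.4,0,0,0, 0.4,0,0,0, 0.4,0,0,0, 0.4,0,0,0, 0.4,0,0,0]'| grep -E 'clock|pos|wrist'; python3 f.py
```

```text
tcp_pos: [0.5387, 0.1057, 0.058]
wrist_force: [0.2, 3.2, -1.5]
grip_force: 111.1
clock: 21.78
tcp_pos: [0.5374, 0.0847, 0.0582]
wrist_force: [-0.8, 2.9, -2.0]
clock: 22.2
tcp_pos: [0.5364, 0.0648, 0.0582]
wrist_force: [0.9, 2.9, -2.5]
F [-0.417 -0.029 -1.125] sd [0.563 0.205 0.291] T [ 0.023 -0.025  0.004] p [0.536 0.065 0.058]
```

```bash
python3 -m inch '[0.4,0,0,0, 0.4,0,0,0, 0.4,0,0,0, 0.4,0,0,0, 0.4,0,0,0]'| grep -E 'clock|pos|wrist'; python3 -m inch '[0.4,0,0,0, 0.4,0,0,0, 0.4,0,0,0, 0.4,0,0,0, 0.4,0,0,0]'| grep -E 'clock|pos|wrist';  python3 -m inch '[0.2,0,0,0, 0.3,0,0,0, 0.3,0,0,0, 0.2,0,0,0, 0.2,0,0,0]'| grep -E 'clock|pos|wrist'
```

```text
clock: 22.92
tcp_pos: [0.5353, 0.045, 0.0582]
wrist_force: [-0.4, 3.4, -1.7]
clock: 23.33
tcp_pos: [0.5342, 0.0248, 0.0583]
wrist_force: [-0.1, 2.2, -2.5]
clock: 23.75
tcp_pos: [0.5337, 0.0131, 0.0584]
wrist_force: [0.2, 3.1, -1.4]
```

```bash
python3 -m inch '[0.2,0,0,0, 0.3,0,0,0, 0.2,0,0,0, 0.2,0,0,0, 0.2,0,0,0]'| grep -E 'pos|wrist'; python3 -m inch '[0.2,0,0,0, 0.2,0,0,0, 0.2,0,0,0, 0.2,0,0,0, 0.2,0,0,0]'| grep -E 'clock|pos|wrist'
```

```text
tcp_pos: [0.5331, 0.0021, 0.0584]
wrist_force: [0.2, 3.4, -1.9]
clock: 24.58
tcp_pos: [0.5326, -0.0079, 0.0584]
wrist_force: [0.4, 2.9, -2.2]
```

```bash
python3 -m inch '[0.2,0,0,0, 0.2,0,0,0, 0.2,0,0,0, 0.2,0,0,0, 0.1,0,0,0]'| grep -E 'pos|wrist'
```

```text
tcp_pos: [0.5316, -0.0097, 0.0575]
wrist_force: [3.1, 33.1, -6.1]
```

```bash
python3 -m inch '[-0.15,0,0,0, -0.1,0,0,0, 0,0,0,0, 0,0,0,0, 0,0,0,0]'| grep -E 'pos|wrist|finger'; python3 f.py
```

```text
tcp_pos: [0.532, -0.0092, 0.0578]
wrist_force: [1.6, 21.3, -4.7]
finger_gap: 0.0237
F [ 1.995 20.995 -4.43 ] sd [0.356 0.269 0.531] T [ 3.78  -0.493 -0.536] p [ 0.532 -0.009  0.058]
```

```bash
python3 -m inch '[-0.3,0,0,0, -0.4,0,0,0, -0.5,0,0,0, -0.4,0,0,0, 0,0,0,0]'| grep -E 'pos|wrist|finger'; python3 f.py
```

```text
tcp_pos: [0.5333, 0.0019, 0.0586]
wrist_force: [1.0, -0.1, -1.4]
finger_gap: 0.0243
F [-0.004 -0.089 -1.603] sd [0.363 0.171 0.264] T [-0.024 -0.023 -0.024] p [0.533 0.001 0.058]
```

```bash
python3 -m inch '[0,-0.3,0,0, 0,-0.4,0,0, 0,-0.4,0,0, 0,-0.4,0,0, 0,-0.4,0,0]'| grep -E 'pos|wrist'; python3 -m inch '[0,-0.5,0,0, 0,-0.6,0,0, 0,-0.6,0,0, 0,-0.4,0,0, 0,0,0,0]'| grep -E 'pos|wrist';python3 f.py
```

```text
tcp_pos: [0.5528, 0.0007, 0.0582]
wrist_force: [-0.1, 0.3, -1.3]
tcp_pos: [0.5744, -0.0005, 0.058]
wrist_force: [1.4, 0.8, -1.7]
F [-0.126 -0.018 -1.187] sd [0.364 0.524 0.525] T [-0.039  0.008  0.025] p [ 0.573 -0.     0.058]
```

```bash
python3 -m inch '[0.8,0,0,0, 1.6,0,0,0, 2,0,0,0, 2,0,-1.5,0, 1,0,-2.5,0]'| grep -E 'pos|wrist'; python3 -m inch '[0,0,-1.5,0, 0,0,-0.7,0, 0,0,0,0, 0,0,0,0, 0,0,0,0]'| grep -E 'pos|wrist'; python3 - <<'E'
from h import *
s=get_state();y=yaw(s['orientation']);print(s['tcp_pos'],y)
plan(s['tcp_pos'],y,[.4805,-.279,.12],-1.5234,10)
cv2.imwrite('pics/out.png',np.hstack([eyes.read_camera('scene')[60:280,200:560,::-1],eyes.read_camera('side')[60:280,0:400,::-1]]))
E
```

```text
tcp_pos: [0.5671, -0.076, 0.0959]
wrist_force: [-0.8, -0.8, -1.6]
tcp_pos: [0.569, -0.0736, 0.119]
wrist_force: [-0.5, 0.4, -0.7]
[ 0.5689696  -0.07358755  0.11899983] -1.6229284157286277
[2.1, 0.78, -0.01, -0.01]
[2.09, 0.8, -0.01, -0.01]
[2.08, 0.82, -0.01, -0.01]
[2.07, 0.84, -0.01, -0.01]
[2.06, 0.86, -0.01, -0.01]
[2.06, 0.88, -0.01, -0.01]
[2.05, 0.9, -0.01, -0.01]
[2.04, 0.92, -0.01, -0.01]
[2.03, 0.94, -0.01, -0.01]
[2.02, 0.96, -0.01, -0.01]
```

View pics/out.png

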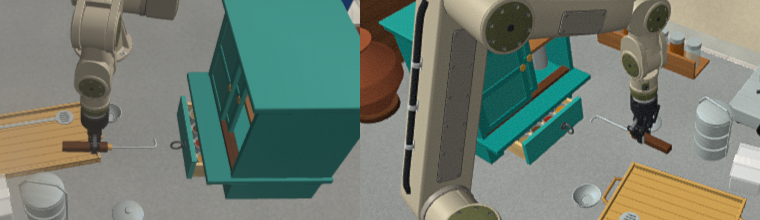

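The drawer stands out past the ledge, with its eye at (175,145) in the scene half. The rod is free and held level at about (110,146). Next I take it back to the tray.

```bash
python3 -m inch '[2.1,0.8,0,-0.01, 2.1,0.8,0,-0.01, 2.1,0.8,0,-0.01, 2.1,0.8,0,-0.01, 2.1,0.9,0,-0.01]'| grep -E 'pos|wrist'; python3 -m inch '[2.1,0.9,0,-0.01, 2,0.9,0,-0.01, 2,0.9,0,-0.01, 2,0.9,0,-0.01, 2,1,0,-0.01]'| grep -E 'pos|wrist';python3 -m inch '[0,0,1.5,0, 0,0,2,0, 0,0,2,0, 0,0,1.5,0, 0,0,0.5,0]'| grep -E 'clock|pos|wrist'; python3 -m inch '[0,0,0,0, 0,0,0,0, 0,0,0,0, 0,0,0,0, 0,0,0,0]'
```

```text
tcp_pos: [0.5246, -0.1779, 0.1199]
wrist_force: [-0.0, 0.4, -1.0]
tcp_pos: [0.4804, -0.2798, 0.1206]
wrist_force: [0.3, -1.0, -1.2]
clock: 29.75
tcp_pos: [0.4784, -0.2779, 0.0432]
wrist_force: [-0.4, 0.5, -2.8]
clock: 30.17
tcp_pos: [0.4811, -0.2801, 0.0476]
orientation: [0.004, 0.724, -0.69, -0.002]
wrist_force: [1.0, 0.6, -0.8]
finger_gap: 0.0239
grip_force: 111.1
```

```bash
python3 -m inch '[0,0,0.6,0, 0,0,0.6,0, 0,0,0.5,0, 0,0,0.3,0, 0,0,0,0]'| grep -E 'pos|wrist'; python3 -m inch '[0,0,0.2,0, 0,0,0.2,0, 0,0,0.1,0, 0,0,0,0, 0,0,0,0]'| grep -E 'pos|wrist'; python3 f.py
```

```text
tcp_pos: [0.4794, -0.2791, 0.0253]
wrist_force: [-0.1, -0.9, -0.8]
tcp_pos: [0.4803, -0.2799, 0.0224]
wrist_force: [-0.9, 0.6, 4.9]
F [-2.147  0.804  5.776] sd [0.418 0.561 0.422] T [0.348 0.364 0.067] p [ 0.48  -0.28   0.022]
```

```bash
python3 -m inch '[0,0,0,0, 0,0,0,0, 0,0,0,0, 0,0,0,0, 0,0,0,0]' 0.3| grep -E 'pos|wrist|finger|grip'; python3 -m inch '[0,0,-1,0, 0,0,-2,0, 0,0,-3,0, 0,0,-4,0, 0,0,-4,0]'| grep -E 'pos|wrist';  python3 -m inch '[0,0,-2,0, 0,0,0,0, 0,0,0,0, 0,0,0,0, 0,0,0,0]'| grep -E 'clock|pos|wrist'; python3 - <<'E'
from h import *
cv2.imwrite('pics/end.png',np.hstack([eyes.read_camera('wrist')[:,:,::-1],eyes.read_camera('side')[180:,330:560,::-1].copy() if 0 else cv2.copyMakeBorder(eyes.read_camera('side')[180:360,220:430,::-1],0,240,0,0,cv2.BORDER_CONSTANT)]))
E
```

```text
tcp_pos: [0.4801, -0.2797, 0.0214]
wrist_force: [-0.2, 0.2, -0.3]
finger_gap: 0.0556
grip_force: 0.0
tcp_pos: [0.4808, -0.2788, 0.163]
wrist_force: [1.7, -0.6, -0.0]
clock: 32.55
tcp_pos: [0.4809, -0.2786, 0.1801]
wrist_force: [-0.2, -0.6, -0.9]
```

View pics/end.png

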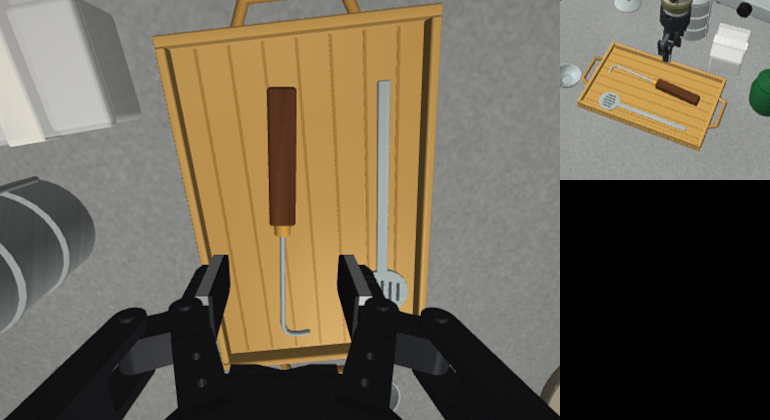

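The rod lies flat in the tray, with its handle at (282,90) to (282,225) and hook at (300,332). The spoon hasn't moved and the gripper is clear.

```bash
python3 -c "
from workcell import env
print(env.hand_in())"
```

```text
the job is handed in; nothing more can be done
None
```

The drawer is drawn out to its stop (held there at about 21 N, brief peak reading 33 N) and left out past the ledge; the rod is unhooked and laid flat in the tray, and the job is handed in at about 33 s (no verdict came back).

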